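Dispense one spacer disc into the green bay

ROBOT

A 7-joint arm with a two-finger parallel gripper is mounted at the origin on a cart in front of the work surface, level with it; the furniture and walls round the work are solid. World frame = base frame: x ahead of the robot, y to its left, z up, the work surface at z = 0. Lengths are in mm, angles in rad, forces in N, time in s.
With the tool pointing down it reaches from about 350 to 900 mm from the base axis. Payload 19.9 kg.
Tool frame: the origin (TCP) lies midway between the tips of the shut fingers; the grasp point (between the pads) lies 19 mm behind it (bot.grip_depth is the distance from the TCP to the grasp point, in mm); x points along the fingers, z is the direction in which the jaws open and shut, and the axes are right-handed (so a half turn about x gives the same grasp; the last joint's range is limited). The gripper opens to 94 mm and grips with 3 to 60 N. Pads are 16 mm wide; open, the fingers measure 119 mm over their backs; the gripper's body (75 mm by 177 mm) begins 78 mm behind the grasp point.
Start: joints at [-1.323, 0.417, -0.01, 1.614, 0.005, 1.111, -0.053], TCP at [178.59, 598.919, 205.425] pointing down, gripper open.
Joint ranges: [-2.81, 2.81], [-0.39, 2.02], [-1.27, 1.25], [0.06, 2.57], [-1.19, 4.33], [0.19, 2], [-2.82, 2.82]. Speed limits (rad/s): [1.89, 1.89, 2.39, 2.39, 3.01, 3.01, 3.01].

INTERFACE

Orientations are given as a unit quaternion [x, y, z, w].
In Python, from workcell import readout, cams, workorder, bot gives the robot as it stands.
- The arm moves only by the tool carry_out, never from a script. Its argument "plan" is a list of rows, each a list of 6 numbers: the shift along the world's x, y, z in m, then the turn, a rotation vector about the world's x, y, z in degrees. In form: [[x, y, z, ax, ay, az], ...]. A call has 1 to 20 rows; each row is the pose to reach, as a shift and turn from the pose commanded when the call began; what a row does not reach only later rows make up. A row lasts 1/12 s, in which the tool goes at most 41.7 mm and 7.16 degrees, less where a joint would pass 70% of its speed; a pose out of reach is approached as far as the arm can. A call with a gripper value outside its range is refused whole. "jaw" is the opening, from -1 (shut) to 1 (fully open), set as the call begins (left out, the last holds). The fingers move at their own pace and stop on an object; "squeeze" is the grip in N (left out, the last holds). Time passes only in rows, so rows that repeat a pose let the fingers close. It gives the time, the measured TCP pose, the force and the opening at its end, in the units of the state.
- readout.state(): the state, without advancing time (a new reading comes with each control period).
- cams.capture(name): name is "scene" or "top" or "wrist"; returns (picture, depth): 420x560x3 uint8, red, green, blue; 420x560 float32, mm along the optical axis (not along the pixel's ray), 0 where there is no reading.
- cams.get_calibration(name): a dict with "fovy" (degrees; the focal length in pixels is half the picture's height over the tangent of half this angle, whatever the lens; pixels are square), "cx", "cy" (the principal point, pixels), "rvec" (rotation vector, rad) and "tvec" (3), from world to camera coordinates, as OpenCV has them. Camera axes: x right, y down, z forward; pixel columns grow to the right and rows downward; lengths in mm; the calibration is good to about 2 mm. A picture is of the moment at which its call begins: read the wrist's pose just before it. get_calibration takes no time and is no camera call; for the wrist camera it gives the pose at the moment of the call.
- workorder.finish_job(): hands the job in, once; it reports no verdict.
Trained networks look in the newest picture that a camera, given by its name, has taken for a name from the list of things; names that differ only in an ending like _2 or _b are one class to them, and where a whole thing is asked for, a point or a joint stands for the part that bears it (a point fixed in the world has none). Each returns a list of dicts, best first, with "confidence" (0 to 1); they miss things now and then, are a little off and sometimes report something else, mostly with a low value. They report only what shows in the picture. A call takes as long as a camera call. They do not tell look-alikes from the thing itself.
- cams.outline_of(camera, query): "mask" (420x560 bool, what is visible of it) and "bbox" ([left, top, width, height] as shares, 0 to 1, of the picture: columns of its width, rows of its height, round what is visible of it).
- cams.spot_point(camera, query): "position" ([column, row] as shares, 0 to 1, of the picture: columns of its width, rows of its height: a listed point, or the origin of a listed thing).
The state is a dict: "time_s": time; "joints": joint angles; "joint_vel": joint speeds; "joint_efforts": joint torques, N m; "eef_pos": TCP position; "eef_rot": TCP orientation; "force": force on the tool from outside, world axes, zero at the start; "ft_torque": the same for the moment, N m; "width": opening from 0.0 (shut) to 1.0 (fully open).
Only numpy, scipy, OpenCV 4.12 (cv2) and the standard library are available. Lean on these libraries where they do the work, as an engineer would, in place of code of your own. Each camera call takes 0.05 s, during which the arm holds its last target.

TASK

Press the red plunger of the spacer-disc dispenser all the way down once and let it spring fully back up, so that one metal disc is pushed out onto the apron in front of the magazine; then nudge that disc sideways with the fingertips into the bay with the green floor, so that it lies flat in it. Do not pick up or carry anything, let no second disc out of the magazine, and leave the loose things around the dispenser where they are.

Things in the scene. Friction and masses are not known exactly. Their poses are not given: they have to be found in the camera images.
- dispenser: Grey and aluminium disc dispenser, fixed to the bench, own x -87 to 98 mm, y +-118 mm, turned up to 0.3 rad. Origin on the bench under the centre of the disc magazine; own x points from the front (apron, robot side) to the back (plunger), y to its left, z up. A flat deck (top 6 mm above the bench, y +-45 mm) carries magazine and spring housing (x 26 to 97, y +-26, top 52 mm).
- magazine_top (a point): Centre of the open top of the magazine (48 mm deep, 51 mm wide), 62 mm above the bench, straight over the dispenser's origin. The stack of four discs is seen through its front window; only the lowest fits out under the gate in front (outer face at dispenser x = -26 mm).
- apron (a point): Point on the deck (dispenser x -57 mm, y 0, 6 mm above the bench); after a full press the ejected disc's centre lies within 6 mm of it. The apron is bare, runs from the gate (x -26) to a 4 mm high lip (x -83), and is open at both sides, y = +-45 mm, where it steps 3 mm down into a bay.
- plunger_top (a point): Centre of the top of the red mushroom-shaped plunger cap (40 mm across, flat top 30 mm across), 108 mm above the bench when up, 60 mm behind the magazine centre; it moves with the plunger.
- plunger (a joint): Plunger travel in m: 0 up, 0.030 fully down (hard stop); 0.026 suffices. It goes straight down against a spring (7 N at the top, 11 N at the bottom, plus 2 to 5 N drag) and springs back when let go. It drives a hidden pusher forward by twice its travel, which pushes the lowest disc out under the gate; when it comes up, the next disc drops into place.
- disc_0: Lowest disc of the stack, the one that comes out: plain bright metal spacer disc, 40 mm across, 12 mm thick, flat, with a small centre mark, about 40 g. Origin at the centre of its underside, z along its axis.
- disc_1: Second disc from below, same as disc_0; drops to the bottom of the magazine after the press and must stay in the magazine.
- disc_2: Third disc from below, same; stays in the magazine.
- disc_3: Top disc, same; stays in the magazine.
- green_insert: Green plastic floor plate of the target bay, 62 x 68 x 2 mm, fixed, axes parallel to the dispenser's. Origin at the centre of its underside, 1 mm above the bench, at dispenser x -54 mm and y +80 or -80 mm (changes). The bay is inside x -86 to -22 mm, |y| 45 to 115 mm, its floor (plate top) 3 mm above the bench, with walls up to 14 mm above the bench on its three outer sides; open to the apron.
- yellow_insert: Yellow plastic floor plate of the other bay, same size and placing on the opposite side.
- bolt: Loose bystander: steel bolt standing on its head, 24 mm across, 85 mm tall, on the bench to the left of the dispenser's housing; origin under its centre.
- loose_nut: Loose bystander: steel hexagon nut, 32 mm across, 13 mm high, on the bench to the right of the dispenser's housing; origin under its centre.
- blue_lid_jar: Loose bystander: small glass jar with a blue lid, 56 mm across, 91 mm tall; origin under its centre.
- pliers: Loose bystander: pliers with red and blue handles lying flat, 53 x 170 x 16 mm; origin under the centre.
Things that resemble listed ones, but are neither listed nor needed, are in the scene too. Of the things that look like the green_insert, the middle-sized one is meant.

How it is judged:
By the outcome, as a careful person would: the job done as asked, in the order asked, and still so for the second after the job is handed in, with the robot touching nothing.
It also fails if it takes over 43 s, if anything falls off the work surface, if the arm or the gripper's body presses on something with over 40 N, if the wrist force passes 120 N, or if a joint passes its speed limit or range.

## Working session

There is one attempt and no reset: what is moved stays moved. The work goes in short steps, Python scripts to look and compute and a tool call to move; the robot and the scene stay as the last step left them, time stands still between calls to the robot, and variables do not carry over. Pictures are saved under pics/ and viewed, and the job is handed in when it is done.

Besides the shell and the picture viewer there is one more tool, called after "Call:" as name(argument=value, ...) on one line, values as JSON. carry_out: Moves the arm, as the interface text tells. Its arguments: {"type":"object","properties":{"plan":{"type":"array"},"jaw":{"type":"number"},"squeeze":{"type":"number"}},"required":["plan"]}

```bash
mkdir -p pics
cat > h.py <<'E'
import numpy as np,cv2
from workcell import readout,cams,workorder,bot
def cal(n):
    c=cams.get_calibration(n);f=210/np.tan(np.radians(c["fovy"])/2)
    K=np.array([[f,0,c["cx"]],[0,f,c["cy"]],[0,0,1]]);R=cv2.Rodrigues(np.array(c["rvec"],float))[0]
    return K,R,np.array(c["tvec"],float).ravel()
def atz(C,u,v,z):
    K,R,t=C;d=R.T@np.linalg.solve(K,[u,v,1]);o=-R.T@t
    return o+d*(z-o[2])/d[2]
def atd(C,u,v,d):
    K,R,t=C;return R.T@(np.linalg.solve(K,[u,v,1])*d-t)
def proj(C,p):
    K,R,t=C;q=K@(R@np.array(p,float)+t);return q[:2]/q[2]
E
python3 - <<'E'
from h import *
s=readout.state();print({k:np.round(v,3) for k,v in s.items()})
for n in ["scene","top"]:
    p,d=cams.capture(n);cv2.imwrite(f"pics/{n}0.png",p[:,:,::-1]);np.save(n+"d.npy",d)
    C=cal(n);print(n,cams.get_calibration(n))
    for q in ["magazine_top","apron","plunger_top","green_insert","yellow_insert","dispenser","bolt","loose_nut"]:
        for r in cams.spot_point(n,q)[:3]:
            u,v=r["position"][0]*560,r["position"][1]*420
            z={"magazine_top":62,"apron":6,"plunger_top":108}.get(q,1)
            print(n,q,round(r["confidence"],2),round(u),round(v),atz(C,u,v,z).round(1))
print(readout.state()["time_s"])
E
```

```text
{'time_s': np.float64(0.0), 'joints': array([-1.322,  0.418, -0.01 ,  1.614,  0.005,  1.111, -0.053]), 'joint_vel': array([-0.001, -0.   ,  0.001, -0.   ,  0.   ,  0.   , -0.002]), 'joint_efforts': array([ 1.0000e-03, -8.5125e+01,  6.3900e-01, -4.2598e+01, -4.9000e-02,
        1.9000e-02,  0.0000e+00]), 'eef_pos': array([178.476, 598.577, 204.827]), 'eef_rot': array([-0.423,  0.567,  0.422,  0.567]), 'force': array([ 0.747, -0.665,  0.291]), 'ft_torque': array([ 0.027,  0.009, -0.041]), 'width': np.float64(1.0)}
scene {'fovy': 44.472201128795604, 'cx': 276.4156820257559, 'cy': 220.24206954072025, 'rvec': array([ 1.93346141, -0.71399145,  0.43398995]), 'tvec': array([-379.01232349,  251.47835793, 1037.11742827])}
scene magazine_top 0.61 257 226 [508.5  92.2  62. ]
scene apron 0.92 244 254 [450.3  74.4   6. ]
scene plunger_top 0.51 271 202 [570.5 108.1 108. ]
scene green_insert 0.8 270 311 [ 349.7 -153.3    1. ]
scene green_insert 0.66 268 262 [478.4  11.7   1. ]
scene green_insert 0.52 301 278 [ 489.4 -101.6    1. ]
scene yellow_insert 0.45 221 244 [440.7 165.6   1. ]
scene dispenser 
[... 216 characters left out ...]
 ]
top {'fovy': 47.50358132533415, 'cx': 278.6633588697878, 'cy': 215.32090289796867, 'rvec': array([ 2.16659495, -2.22885458,  0.05105361]), 'tvec': array([  56.69044811,  481.78729682, 1484.15055717])}
top magazine_top 0.56 258 206 [509.7 106.1  62. ]
top apron 0.57 262 221 [467.7  94.5   6. ]
top plunger_top 0.5 252 181 [581.  118.9 108. ]
top green_insert 0.93 285 214 [488.2  22.2   1. ]
top green_insert 0.72 340 250 [ 370. -148.    1.]
top green_insert 0.62 322 212 [490.6 -94.3   1. ]
top yellow_insert 0.97 239 229 [443.8 169.8   1. ]
top dispenser 0.92 258 207 [512.2 108.7   1. ]
top bolt 0.38 232 204 [522.3 189.3   1. ]
top loose_nut 0.63 292 190 [ 5.636e+02 -2.000e-01  1.000e+00]
0.9
```

Run:
```python
import cv2
for n,(x0,y0,x1,y1) in {"scene":(150,130,350,280),"top":(170,120,370,270)}.items():
    i=cv2.imread(f"pics/{n}0.png");cv2.imwrite(f"pics/{n}0c.png",cv2.resize(i[y0:y1,x0:x1],None,fx=4,fy=4,interpolation=2))
```

```text
(no output)
```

View pics/scene0.png

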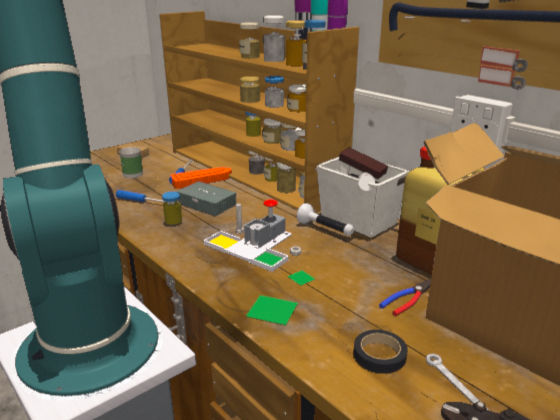

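```bash
sleep 0.5
```

```text
(no output)
```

View pics/top0.png

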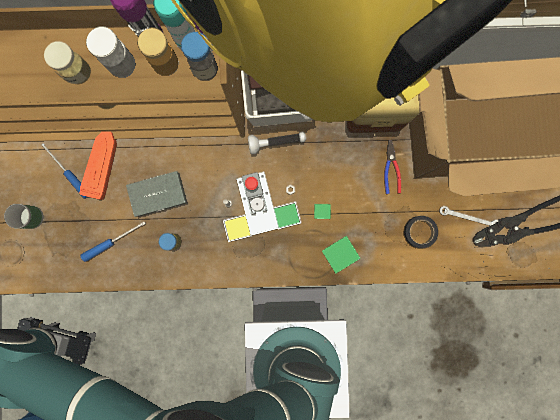

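View pics/scene0c.png

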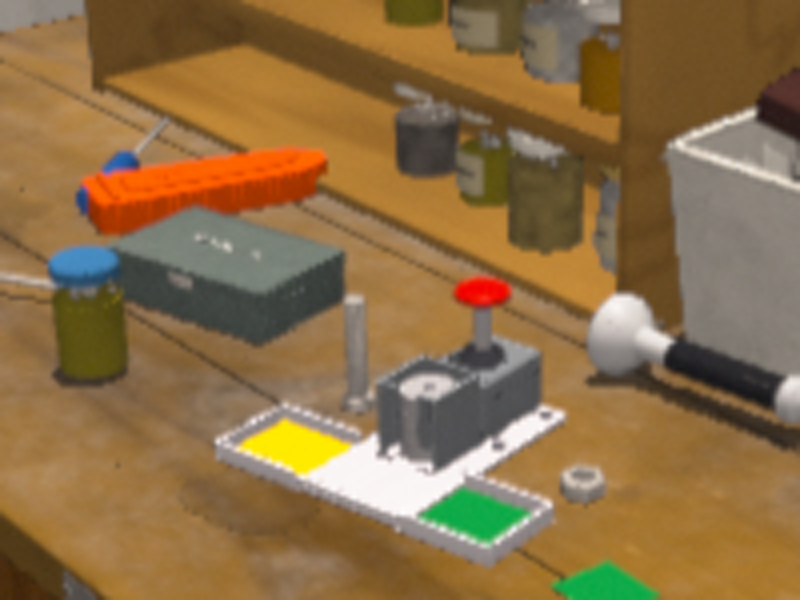

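View pics/top0c.png

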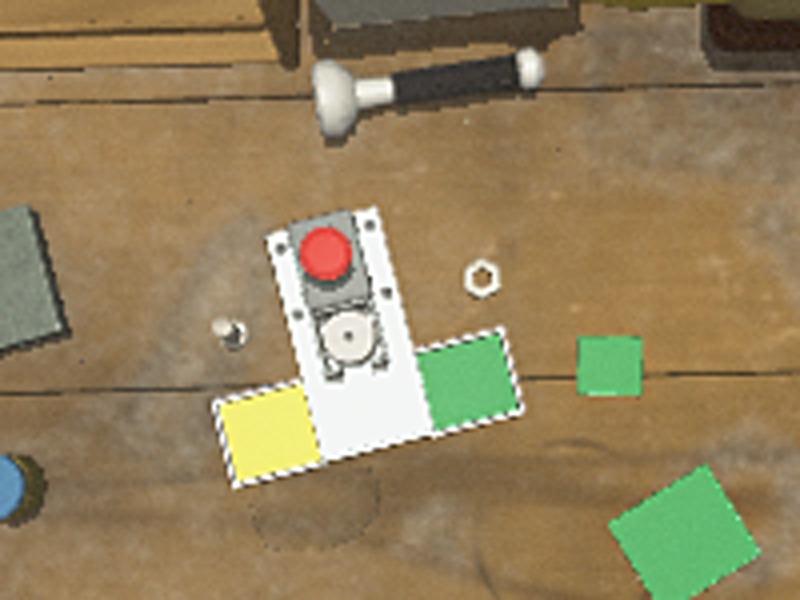

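Run:
```python
from h import *
# estimate dispenser pose from colour centroids, both cams
for n in ["scene","top"]:
    p=cv2.imread(f"pics/{n}0.png");C=cal(n);h=cv2.cvtColor(p,cv2.COLOR_BGR2HSV)
    for nm,lo,hi,z in [("green",(45,120,60),(85,255,255),3),("yellow",(22,200,150),(34,255,255),3),("red",(0,200,110),(4,255,255),None)]:
        m=cv2.inRange(h,lo,hi);k,l,st,ce=cv2.connectedComponentsWithStats(m)
        for i in range(1,k):
            if st[i,4]>40 and 200<ce[i][0]<350 and 150<ce[i][1]<330:
                print(n,nm,st[i],ce[i].round(1),atz(C,*ce[i],3 if z else 106).round(1), np.load(n+"d.npy")[int(ce[i][1]),int(ce[i][0])], atd(C,*ce[i],np.load(n+"d.npy")[int(ce[i][1]),int(ce[i][0])]).round(1))
```

```text
scene green [256 252  26  13 186] [268.3 258.2] [488.4  22.    3. ] 1337.8246 [4.912e+02 2.540e+01 4.000e-01]
scene green [288 270  27  15 220] [301.  277.3] [ 490.6 -100.2    3. ] 1258.6036 [495.4 -95.2  -1.5]
scene green [246 295  52  30 964] [271.9 309.5] [ 353.5 -154.     3. ] 1141.3071 [ 357.  -149.7   -1.1]
scene yellow [211 235  26  13 176] [223.3 241.1] [453.2 174.4   3. ] 1422.5696 [4.561e+02 1.788e+02 1.000e-01]
scene red [264 200  13   6  68] [270.3 202.5] [571.1 111.9 106. ] 1402.3267 [574.8 116.4 103.4]
top green [315 204  15  15 134] [322.2 210.7] [494.3 -94.7   3. ] 1507.1696 [494.4 -95.   -0. ]
top green [323 236  37  37 695] [340.9 254.2] [ 355.8 -148.7    3. ] 1499.0416 [ 355.8 -148.9    1.7]
```

Run:
```python
from h import *
from scipy.spatial.transform import Rotation as Ro
from scipy.optimize import least_squares
obs=[]
for n in ["scene","top"]:
    p=cv2.imread(f"pics/{n}0.png");C=cal(n);h=cv2.cvtColor(p,cv2.COLOR_BGR2HSV)
    for nm,lo,hi,pt in [("green",(45,100,60),(85,255,255),(-54,-80,3)),("yellow",(22,110,150),(34,255,255),(-54,80,3)),("red",(0,150,110),(8,255,255),(60,0,106)),("red",(172,150,110),(180,255,255),(60,0,106))]:
        m=cv2.inRange(h,lo,hi);k,l,st,ce=cv2.connectedComponentsWithStats(m)
        for i in range(1,k):
            if st[i,4]>30 and 215<ce[i][0]<295 and 170<ce[i][1]<270:
                print(n,nm,st[i],ce[i].round(1),atz(C,*ce[i],pt[2]).round(1)); obs.append((n,C,ce[i],pt))
def w(q,pt):
    c,s=np.cos(q[2]),np.sin(q[2]);return [q[0]+c*pt[0]-s*pt[1],q[1]+s*pt[0]+c*pt[1],pt[2]]
for sel in (["scene"],["top"],["scene","top"]):
    r=least_squares(lambda q:np.concatenate([proj(C,w(q,pt))-uv for n,C,uv,pt in obs if n in sel]),[520,110,.25])
    print(sel,r.x.round(3),r.fun.round(1))
s=readout.state();R=Ro.from_quat(s["eef_rot"]).as_matrix();print(R.round(3))
W=cal("wrist");print("wrist cam pos",(-W[1].T@W[2]).round(1),"axes",W[1].round(2).tolist())
print("cam in tool",(R.T@(-W[1].T@W[2]-s["eef_pos"])).round(1))
```

```text
scene green [256 252  26  13 193] [268.4 258.2] [488.4  21.8   3. ]
scene yellow [210 235  28  14 206] [223.2 241.3] [452.1 173.6   3. ]
scene red [263 199  15   8  93] [270.4 202.4] [571.5 111.9 106. ]
top green [275 204  25  23 386] [286.3 215. ] [483.8  18.8   3. ]
top yellow [225 217  25  23 405] [237.1 227.6] [448.7 174.7   3. ]
top red [245 177  13  13 132] [250.9 183.1] [576.1 122.1 106. ]
['scene'] [5.20683e+02 1.07058e+02 2.13000e-01] [ 0.   1.1 -0.4  0.1  0.4 -1.7]
['top'] [5.18410e+02 1.08795e+02 2.24000e-01] [ 0.   0.1 -0.   0.2  0.  -0.3]
['scene', 'top'] [5.19675e+02 1.07824e+02 2.20000e-01] [-0.3  1.1 -0.9  0.2 -0.2 -1.7  0.3 -0.2  0.2 -0.3  0.4 -0.7]
[[-0.    -0.958  0.286]
 [-0.     0.286  0.958]
 [-1.    -0.    -0.   ]]
wrist cam pos [105.8 619.9 385.3] axes [[0.29, 0.96, -0.0], [0.92, -0.28, 0.26], [0.25, -0.08, -0.96]]
cam in tool [-179.9   75.7   -0.7]
```

Call:
carry_out(plan=[[0.018,-0.027,0,0,0,2],[0.036,-0.054,0,0,0,4],[0.054,-0.081,0,0,0,6],[0.072,-0.108,0,0,0,8],[0.09,-0.135,0,0,0,10],[0.108,-0.162,0,0,0,12],[0.126,-0.189,0,0,0,14],[0.144,-0.216,0,0,0,16],[0.162,-0.243,0,0,0,18],[0.18,-0.27,0,0,0,20],[0.198,-0.297,0,0,0,22],[0.216,-0.324,0,0,0,24],[0.234,-0.351,0,0,0,25],[0.252,-0.378,0,0,0,26],[0.27,-0.405,0,0,0,27],[0.288,-0.432,0,0,0,28],[0.306,-0.46,0,0,0,29.2],[0.322,-0.489,0,0,0,29.2],[0.322,-0.489,0,0,0,29.2],[0.322,-0.489,0,0,0,29.2]], jaw=-1)

```text
time_s: 2.57
eef_pos: [501.1, 108.4, 205.4]
eef_rot: [0.551, -0.443, -0.551, -0.443]
force: [-0.9, 1.0, -0.1]
width: 0.006
```

Run:
```python
from h import *
s=readout.state();C=cal("wrist");p,d=cams.capture("wrist");cv2.imwrite("pics/w1.png",p[:,:,::-1]);np.save("w1d.npy",d)
print(s["time_s"],s["eef_pos"],s["force"],s["width"],s["joints"].round(2) if hasattr(s["joints"],"round") else s["joints"])
for q in ["magazine_top","apron","plunger_top","green_insert","yellow_insert"]:
    for r in cams.spot_point("wrist",q)[:2]:
        u,v=r["position"][0]*560,r["position"][1]*420
        z={"magazine_top":62,"apron":6,"plunger_top":108}.get(q,1)
        print(q,round(r["confidence"],2),round(u),round(v),atz(C,u,v,z).round(1),d[int(v),int(u)])
```

```text
2.5667 [501.14759109 108.38238716 205.39562551] [-0.85696078  0.98644873 -0.10952007] 0.005703024772151063 [-0.51  0.22  0.27  1.9  -0.07  1.03  1.58]
magazine_top 0.88 278 211 [513.8 106.5  62. ] 340.80234
apron 0.91 278 152 [462.9  94.5   6. ] 373.42267
plunger_top 0.17 275 153 [454.   91.7 108. ] 373.5503
green_insert 0.61 206 157 [486.6  15.9   1. ] 380.30722
green_insert 0.57 108 142 [493.1 -94.7   1. ] 377.64813
yellow_insert 0.97 346 154 [449.2 171.    1. ] 377.0358
```

View pics/w1.png

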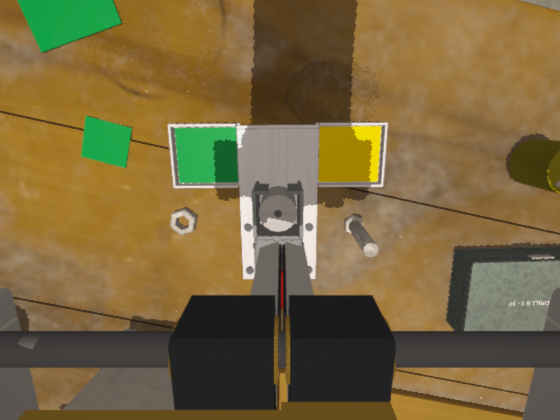

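Run:
```python
from h import *
C=cal("wrist");p=cv2.imread("pics/w1.png");h=cv2.cvtColor(p,cv2.COLOR_BGR2HSV)
P={}
for nm,lo,hi in [("green",(45,120,30),(85,255,255)),("yellow",(24,200,60),(34,255,255))]:
    m=cv2.inRange(h,lo,hi);m=cv2.morphologyEx(m,cv2.MORPH_OPEN,np.ones((5,5)))
    k,l,st,ce=cv2.connectedComponentsWithStats(m)
    for i in range(1,k):
        if st[i,4]>800 and 120<ce[i][1]<190 and 150<ce[i][0]<420:
            c=max(cv2.findContours((l==i).astype('u1')*255,0,2)[0],key=len)
            g=np.array([atz(C,*q[0],3)[:2] for q in c],'f4');r=cv2.minAreaRect(g);print(nm,st[i],np.round(r[0],1),np.round(r[1],1),r[2]);P[nm]=np.array(r[0])
a,b=P["green"],P["yellow"];yaw=np.arctan2(-(b-a)[0],(b-a)[1]);e=np.array([np.cos(yaw),np.sin(yaw)])
print("dist",np.linalg.norm(b-a),"yaw",yaw,"origin",(a+b)/2+54*e)
d=np.load("w1d.npy")
# magazine top disc centre mark pixel, deck height
for u,v in [(278,212),(278,150),(278,222)]:print(u,v,atd(C,u,v,d[v,u]).round(1))
cv2.imwrite("pics/w1c.png",cv2.resize(p[170:300,200:360],None,fx=5,fy=4.6))
```

```text
green [ 175  128   63   55 3240] [483.6  19.3] [60.6 67.2] 12.884228706359863
yellow [ 319  127   61   54 3212] [447.  175.4] [59.2 67.5] 12.630885124206543
dist 160.40838016476087 yaw 0.23064474412300798 origin [517.87892076 109.69841517]
278 212 [516.6 109.6  54.4]
278 150 [459.7  96.6   6.9]
278 222 [527.2 112.   53.8]
```

View pics/w1c.png

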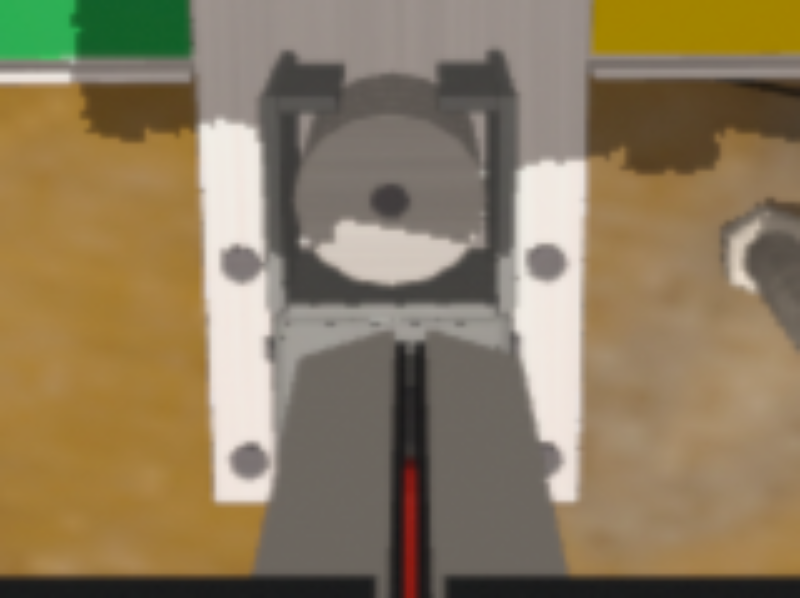

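Call:
carry_out(plan=[[0.025,0.0045,0,0,0,0],[0.05,0.009,-0.015,0,0,0],[0.076,0.0135,-0.035,0,0,0],[0.076,0.0135,-0.06,0,0,0],[0.076,0.0135,-0.08,0,0,0],[0.076,0.0135,-0.089,0,0,0],[0.076,0.0135,-0.089,0,0,0],[0.076,0.0135,-0.089,0,0,0]])

```text
time_s: 3.53
eef_pos: [576.6, 123.7, 117.0]
eef_rot: [0.552, -0.442, -0.552, -0.442]
force: [0.2, 0.2, -0.2]
width: 0.004
```

Run:
```python
from h import *
for n in ["scene","top"]:
    p,d=cams.capture(n);cv2.imwrite(f"pics/{n}1.png",p[:,:,::-1])
    x0,y0=(190,150) if n=="scene" else (190,150)
    cv2.imwrite(f"pics/{n}1c.png",cv2.resize(p[y0:y0+120,x0:x0+150,::-1],None,fx=5,fy=5,interpolation=2))
s=readout.state();print(s["time_s"],s["eef_pos"],s["force"])
```

```text
3.6333 [577.20865119 123.74387227 117.94147973] [-0.14895233  0.3803669   1.1657845 ]
```

View pics/scene1c.png

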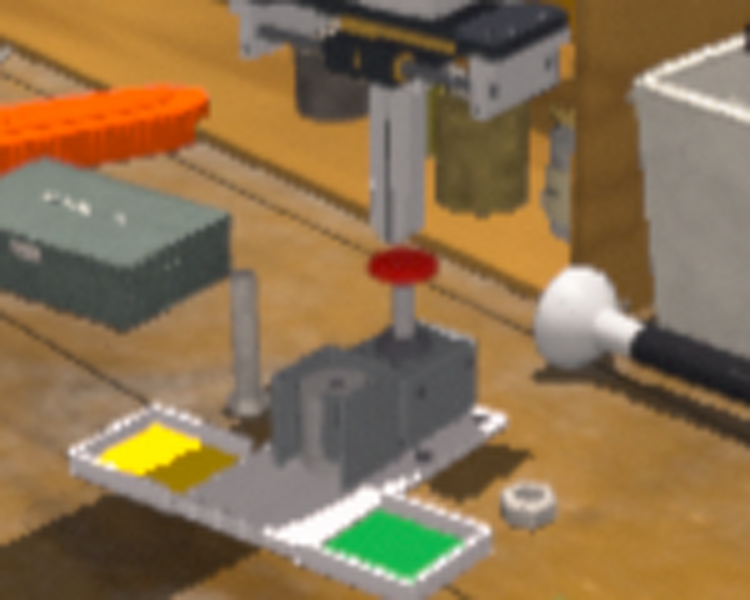

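Call:
carry_out(plan=[[0,0,-0.006,0,0,0],[0,0,-0.011,0,0,0],[0,0,-0.015,0,0,0],[0,0,-0.019,0,0,0],[0,0,-0.023,0,0,0],[0,0,-0.027,0,0,0],[0,0,-0.031,0,0,0],[0,0,-0.034,0,0,0],[0,0,-0.036,0,0,0],[0,0,-0.0375,0,0,0],[0,0,-0.0375,0,0,0],[0,0,-0.0375,0,0,0]])

```text
time_s: 4.63
eef_pos: [577.3, 123.7, 79.6]
eef_rot: [0.552, -0.442, -0.552, -0.443]
force: [-1.5, 1.0, 9.8]
width: 0.005
```

Run:
```python
from h import *
for n in ["scene"]:
    p,d=cams.capture(n);cv2.imwrite(f"pics/{n}2.png",p[:,:,::-1])
    x0,y0=(190,150) if n=="scene" else (190,150)
    cv2.imwrite(f"pics/{n}2c.png",cv2.resize(p[y0:y0+120,x0:x0+150,::-1],None,fx=5,fy=5,interpolation=2))
s=readout.state();print(s["time_s"],s["eef_pos"],s["force"])
```

```text
4.6833 [577.32789652 123.72730674  79.68613051] [-0.6211161   1.11238348 10.51990253]
```

View pics/scene2c.png

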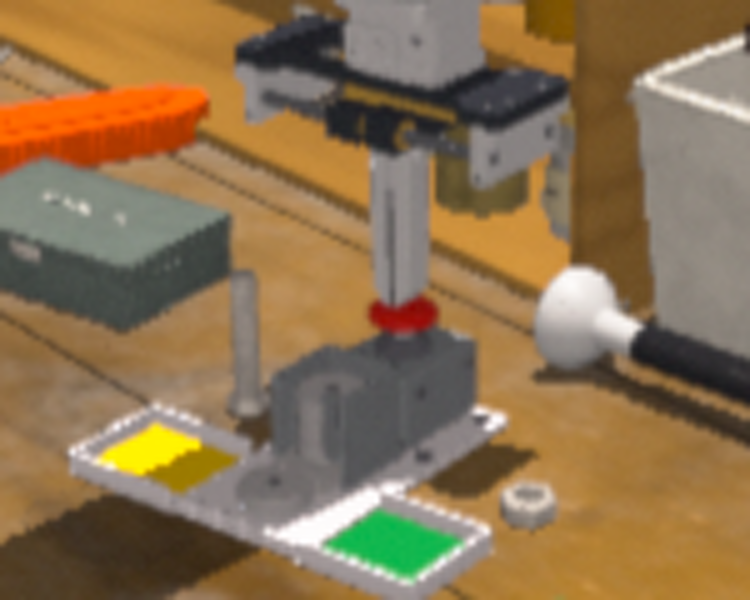

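Call:
carry_out(plan=[[0,0,-0.001,0,0,0],[0,0,-0.002,0,0,0],[0,0,-0.0025,0,0,0],[0,0,-0.0025,0,0,0],[0,0,-0.0025,0,0,0]])

```text
time_s: 5.1
eef_pos: [577.4, 123.8, 77.8]
eef_rot: [0.552, -0.441, -0.551, -0.443]
force: [-4.1, -0.3, 20.5]
width: 0.005
```

Call:
carry_out(plan=[[0,0,0.006,0,0,0],[0,0,0.014,0,0,0],[0,0,0.022,0,0,0],[0,0,0.032,0,0,0],[0,0,0.05,0,0,0],[0,0,0.08,0,0,0],[-0.02,-0.004,0.11,0,0,0],[-0.05,-0.009,0.125,0,0,0],[-0.076,-0.0135,0.129,0,0,0],[-0.076,-0.0135,0.129,0,0,0],[-0.076,-0.0135,0.129,0,0,0]])

```text
time_s: 6.02
eef_pos: [499.8, 109.9, 206.3]
eef_rot: [0.552, -0.442, -0.552, -0.442]
force: [0.8, 0.5, -0.1]
width: 0.007
```

Run:
```python
from h import *
s=readout.state();C=cal("wrist");p,d=cams.capture("wrist");cv2.imwrite("pics/w2.png",p[:,:,::-1])
print(s["time_s"],s["eef_pos"],s["force"])
for q in ["disc_0"]:
    for r in cams.outline_of("wrist",q)[:4]:
        m=r["mask"];v,u=np.nonzero(m);print(q,r["confidence"],m.sum(),u.min(),u.max(),v.min(),v.max(),atz(C,u.mean(),v.mean(),17).round(1))
    for r in cams.spot_point("wrist",q)[:4]:
        u,v=r["position"][0]*560,r["position"][1]*420;print(r["confidence"],u,v,atz(C,u,v,6))
cv2.imwrite("pics/w2c.png",cv2.resize(p[100:300,150:410,::-1],None,fx=3,fy=3))
p,d=cams.capture("scene");cv2.imwrite("pics/scene3c.png",cv2.resize(p[150:270,190:340,::-1],None,fx=5,fy=5,interpolation=2))
```

```text
6.0167 [499.83953592 109.90448296 206.29166526] [ 0.79555806  0.50445211 -0.09355056]
disc_0 0.72 1093 258 293 135 172 [463.2  94.   17. ]
disc_0 0.71 1134 258 294 188 227 [522.6 107.3  17. ]
0.95 275.128 154.89600000000002 [465.55366071  93.86584411   6.        ]
0.61 279.776 207.39600000000002 [523.89986687 112.11769556   6.        ]
```

View pics/w2c.png

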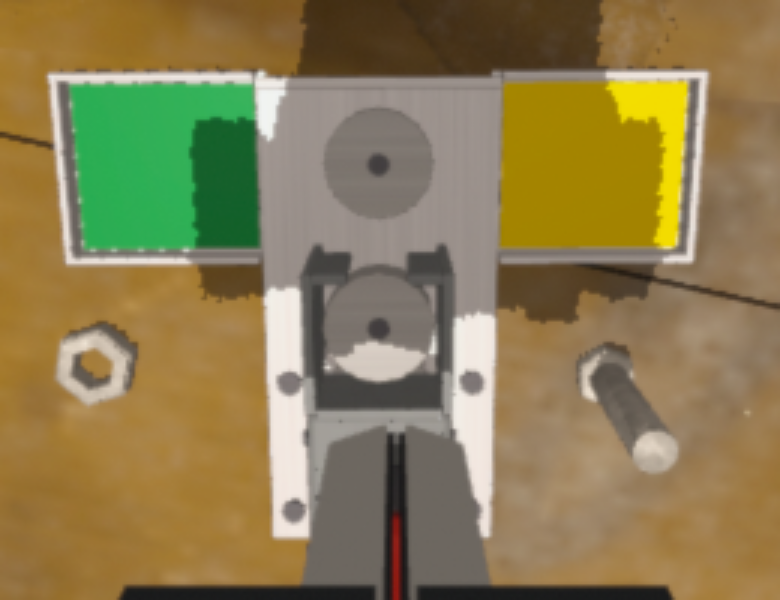

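View pics/scene3c.png

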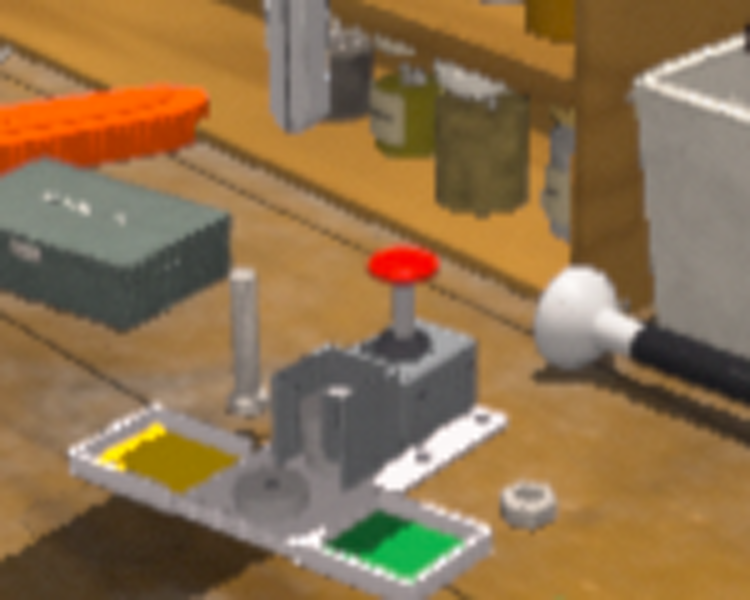

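Call:
carry_out(plan=[[-0.024,0.014,-0.01,0,0,0],[-0.0475,0.028,-0.035,0,0,0],[-0.0475,0.028,-0.07,0,0,0],[-0.0475,0.028,-0.105,0,0,0],[-0.0475,0.028,-0.14,0,0,0],[-0.0475,0.028,-0.165,0,0,0],[-0.0475,0.028,-0.165,0,0,0],[-0.0475,0.028,-0.165,0,0,0]])

```text
time_s: 6.88
eef_pos: [452.8, 137.5, 39.8]
eef_rot: [-0.551, 0.443, 0.552, 0.441]
force: [-0.2, -0.3, 0.9]
width: 0.005
```

Run:
```python
from h import *
s=readout.state();C=cal("wrist");p,d=cams.capture("wrist");cv2.imwrite("pics/w3.png",p[:,:,::-1])
print(s["time_s"],s["eef_pos"],s["force"])
p,d=cams.capture("scene");cv2.imwrite("pics/scene4c.png",cv2.resize(p[150:270,190:340,::-1],None,fx=5,fy=5,interpolation=2))
```

```text
6.8833 [452.7524427  137.45849491  39.78926911] [-0.17309414 -0.34096294  0.87019924]
```

View pics/w3.png

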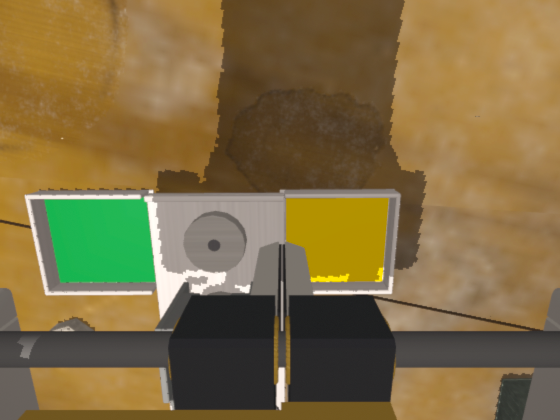

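View pics/scene4c.png

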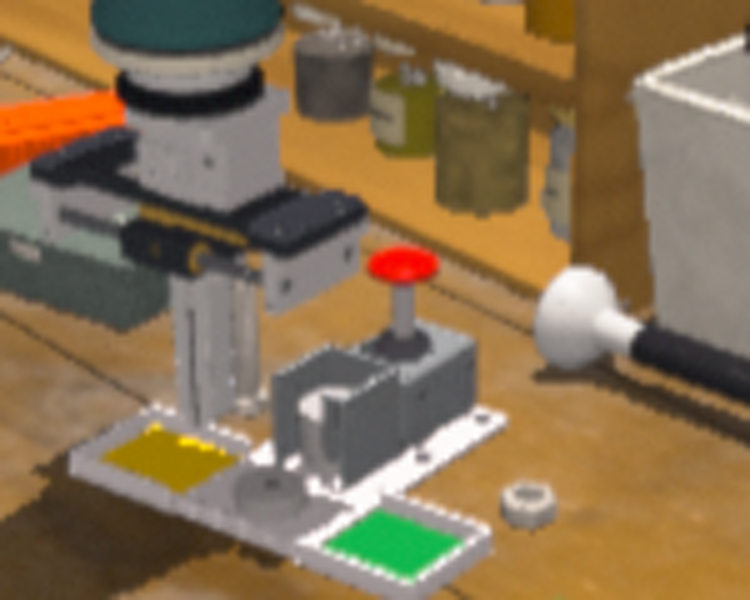

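Call:
carry_out(plan=[[0,0,-0.012,0,0,0],[0,0,-0.024,0,0,0],[0,0,-0.031,0,0,0],[0,0,-0.031,0,0,0],[0,0,-0.031,0,0,0]])

```text
time_s: 7.4
eef_pos: [453.6, 138.1, 10.3]
eef_rot: [0.552, -0.442, -0.552, -0.442]
force: [0.2, -0.1, 0.7]
width: 0.003
```

Call:
carry_out(plan=[[0.001,-0.0045,0,0,0,0],[0.002,-0.009,0,0,0,0],[0.0031,-0.0135,0,0,0,0],[0.0041,-0.018,0,0,0,0],[0.0052,-0.0225,0,0,0,0],[0.0062,-0.027,0,0,0,0],[0.0072,-0.0315,0,0,0,0],[0.0083,-0.036,0,0,0,0],[0.0083,-0.036,0,0,0,0]])

```text
time_s: 8.15
eef_pos: [461.7, 100.9, 9.5]
eef_rot: [0.552, -0.442, -0.551, -0.442]
force: [-0.1, 0.5, 1.6]
width: 0.006
```

Run:
```python
from h import *
s=readout.state();p,d=cams.capture("wrist");cv2.imwrite("pics/w4.png",p[:,:,::-1])
print(s["time_s"],s["eef_pos"],s["force"])
```

```text
8.15 [461.71993988 100.94662349   9.51717497] [-0.11101799  0.52211201  1.61841632]
```

View pics/w4.png

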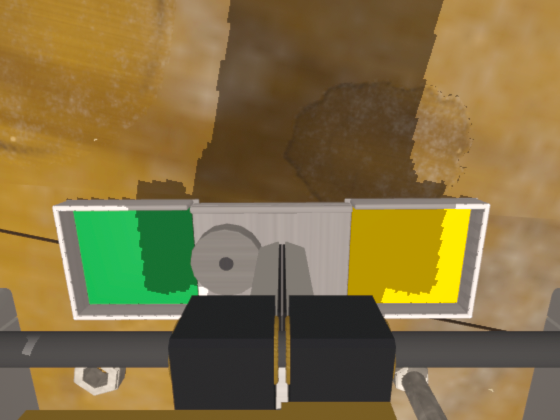

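Call:
carry_out(plan=[[0.001,-0.0045,0,0,0,0],[0.002,-0.009,0,0,0,0],[0.0031,-0.0135,0,0,0,0],[0.0041,-0.018,0,0,0,0],[0.0052,-0.0225,0,0,0,0],[0.0062,-0.027,0,0,0,0],[0.0072,-0.0315,0,0,0,0],[0.0083,-0.036,0,0,0,0],[0.0093,-0.0405,0,0,0,0],[0.0103,-0.045,0,0,0,0],[0.0112,-0.049,0,0,0,0],[0.0117,-0.051,0,0,0,0],[0.0117,-0.051,0,0,0,0]])

```text
time_s: 9.28
eef_pos: [473.2, 50.3, 9.4]
eef_rot: [0.552, -0.442, -0.552, -0.442]
force: [0.2, 0.5, 0.2]
width: 0.007
```

Run:
```python
from h import *
s=readout.state();p,d=cams.capture("wrist");cv2.imwrite("pics/w5.png",p[:,:,::-1])
print(s["time_s"],s["eef_pos"],s["force"])
p,d=cams.capture("scene");cv2.imwrite("pics/scene5c.png",cv2.resize(p[150:270,190:340,::-1],None,fx=5,fy=5,interpolation=2))
```

```text
9.2833 [473.17993662  50.33743677   9.40391847] [0.16509449 0.54965116 0.23322557]
```

View pics/w5.png

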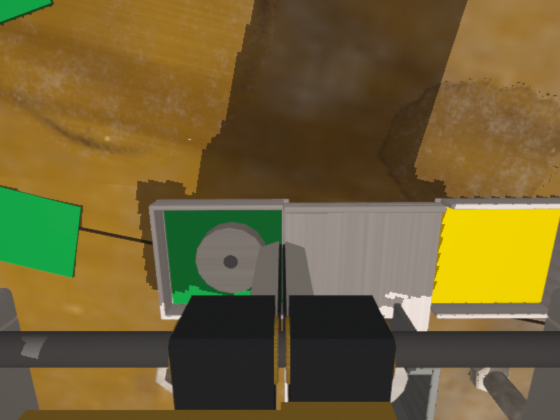

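View pics/scene5c.png

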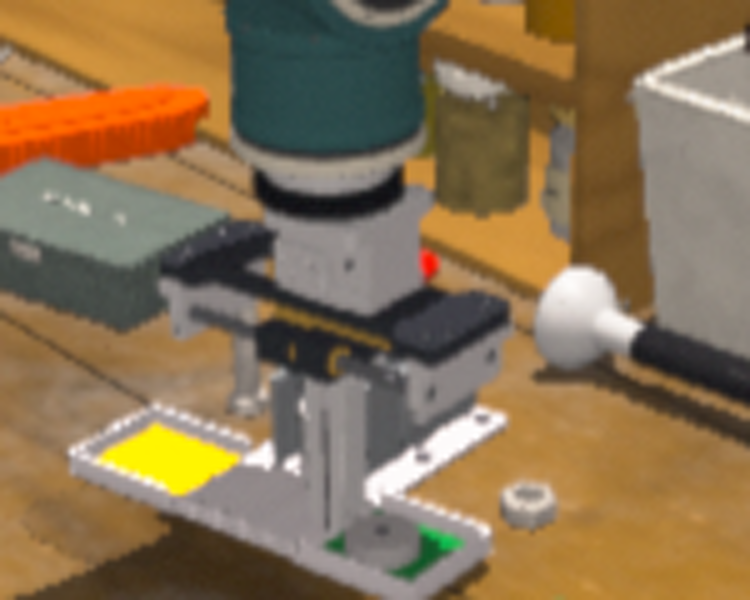

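Call:
carry_out(plan=[[-0.002,0.01,0,0,0,0],[-0.0045,0.02,0,0,0,0],[-0.0045,0.02,0.025,0,0,0],[-0.0045,0.02,0.06,0,0,0],[-0.0045,0.02,0.1,0,0,0],[-0.0045,0.02,0.14,0,0,0],[-0.0045,0.03,0.17,0,0,0],[0,0.04,0.19,0,0,0],[0,0.04,0.19,0,0,0],[0,0.04,0.19,0,0,0]])

```text
time_s: 10.22
eef_pos: [473.2, 92.6, 200.1]
eef_rot: [0.553, -0.441, -0.552, -0.442]
force: [0.2, -0.7, -0.8]
width: 0.004
```

Run:
```python
from h import *
s=readout.state();C=cal("wrist");p,d=cams.capture("wrist");cv2.imwrite("pics/w6.png",p[:,:,::-1])
print(s["time_s"],s["eef_pos"],s["force"])
e=np.array([.9746,.224]);f=np.array([-.224,.9746])
for r in cams.outline_of("wrist","disc_0")[:4]:
    m=r["mask"];v,u=np.nonzero(m);w=atz(C,u.mean(),v.mean(),15);g=w[:2]-[517.9,109.7]
    D=np.array([atd(C,a,b,d[b,a]) for a,b in zip(u,v)]);t=D[np.abs(D[:,2]-np.median(D[:,2]))<4]
    cf=np.linalg.lstsq(np.c_[t[:,:2]-t[:,:2].mean(0),np.ones(len(t))],t[:,2],rcond=None)[0]
    print(r["confidence"],m.sum(),w.round(1),"disp xy",(g@e).round(1),(g@f).round(1),"z med",np.median(D[:,2]).round(1),"slope deg",np.degrees(cf[:2]).round(1))
cv2.imwrite("pics/w6c.png",cv2.resize(p[80:300,130:430,::-1],None,fx=2.6,fy=2.6))
p,d=cams.capture("scene");cv2.imwrite("pics/scene6c.png",cv2.resize(p[150:270,190:340,::-1],None,fx=5,fy=5,interpolation=2))
p,d=cams.capture("top");cv2.imwrite("pics/top6.png",p[:,:,::-1])
```

```text
10.2167 [473.16107142  92.60418471 200.07542579] [ 0.21607399 -0.71254347 -0.84359372]
0.71 986 [479.1  22.   15. ] disp xy -57.5 -76.8 z med 15.6 slope deg [ 0.6 -0.5]
0.62 782 [519.8 108.1  15. ] disp xy 1.5 -1.9 z med 42.5 slope deg [0.8 0.2]
```

View pics/w6c.png

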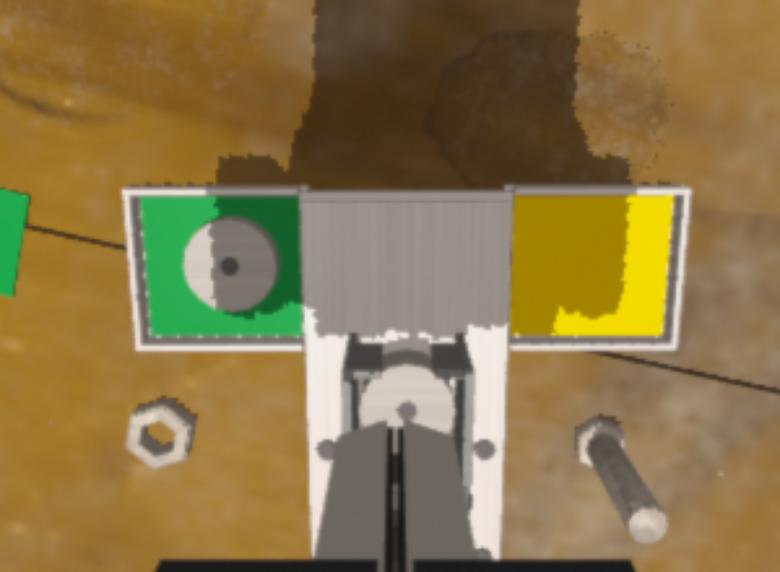

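View pics/scene6c.png

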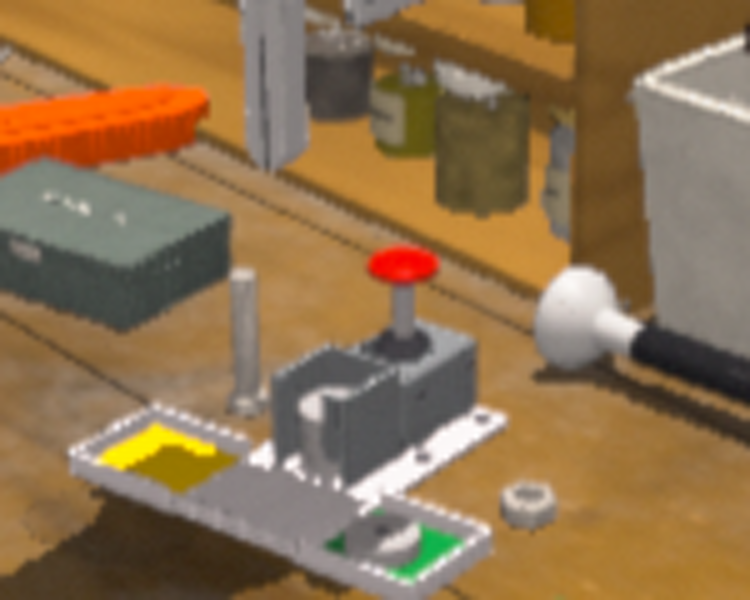

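The disc (crop pixel 230, 266) lies flat and whole on the green floor. Its top is at about 15.6 mm and the slope is under 1°. The plunger is up, the apron is clear, and the bolt and nut are where they were.

Run:
```python
from h import *
print(workorder.finish_job(), readout.state()["time_s"])
```

```text
the job is handed in; nothing more can be done
the job is handed in; nothing more can be done
```

The job is done and handed in at about 10.4 s of the 43 s allowed; no verdict was reported.

- **Press:** I pressed the plunger with the shut fingers until it met its hard stop. The tool stopped at z = 77.8 mm with 20 N on the wrist, then I let the plunger spring back. One disc came out onto the apron.
- **Nudge:** I pushed that disc sideways with the side of the fingers into the bay with the green floor, then drew the arm clear to about 200 mm above the bench.
- **Last check of the disc:** Its centre is at about dispenser x -57, y -77 mm, which is inside the bay. Its top is at about 15.6 mm, where 15 mm is expected for a disc lying flat there, and its tilt is under 1°.
- **Last check of the rest:** The plunger is fully up and the apron is empty, with the remaining discs still in the magazine. The bolt and nut stand where they were. I did not compare the positions of the jar and pliers afterwards, but the arm never went low near them.

No check failed or disagreed. The networks' first positions differed from each other by up to about 20 mm, so I fitted the dispenser's pose to the colours of the floor plates instead.

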